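Put the flat battery pack on charge in its clamp-down cradle

ROBOT

A 6-joint arm with a two-finger parallel gripper is mounted at the origin on the work surface. World frame = base frame: x ahead of the robot, y to its left, z up, the work surface at z = 0. Lengths are in m, angles in degrees, forces in N, time in s.
With the tool pointing down it reaches from about 0.4 to 0.825 m from the base axis. Payload 7 kg.
Tool frame: the origin (TCP) lies at the very end of the fingers, on their centre line; the grasp point (between the pads) lies 19 mm behind it; z points along the fingers, y is the line along which they close (so a half turn about z gives the same grasp; the last joint's range is limited). The gripper opens to 88 mm and grips with 3 to 60 N. Pads are 19 mm wide; open, the fingers measure 130 mm over their backs; the gripper's body (78 mm by 193 mm) begins 47 mm behind the grasp point.
Start: joints at [-53.967, 20.546, 0.682, 0, -70.136, -16.507], TCP at [0.226, -0.636, 0.227] pointing down, gripper open.
Joint ranges: [-176.03, 176.03], [-82.01, 121.73], [-58.28, 71.71], [-173.87, 95.51], [-174.79, -0.11], [-173.66, 173.66]. Speed limits (degrees/s): [136.94, 136.94, 172.46, 180, 180, 180].

INTERFACE

Orientations are given as [roll, pitch, yaw] about the fixed x, y, z axes, in that order (R = Rz(yaw) Ry(pitch) Rx(roll)).
In Python, from plant import r gives the robot as it stands. The module is installed in compiled form; this text tells all that it offers.
- The arm moves only by the tool jog_arm, never from a script. Its arguments are lists of equal length, an entry for each row: "travel": the shift along the tool's x, y, z each as a share of 50 cm, from -1 to 1, a list of three; "dr": the turn, a rotation vector about the tool's x, y, z each as a share of 360 degrees, from -1 to 1, a list of three; "claw": the opening, from 0 (shut) to 1 (fully open). A call has exactly 10 rows; each row is the pose to reach, as a shift and turn from the pose commanded when the call began, along the tool's axes at that moment, turning the shorter way round; what a row does not reach only later rows make up. A row lasts 1/8 s, in which the tool goes at most 62.5 mm and 10.7 degrees, less where a joint would pass 70% of its speed; a pose out of reach is approached as far as the arm can. A call with a number of a shift or a turn outside -1 to 1 is refused whole. A call with a gripper value outside its range is refused whole. The fingers move at their own pace and stop on an object; "newtons" is the grip in N (left out, the last holds). Time passes only in rows, so rows that repeat a pose let the fingers close, or fill a call up. It gives the time, the measured TCP pose, the force, the opening and the grip force at its end, in the units of the state.
- r.get_state(): the state, without advancing time (a new reading comes with each control period).
- r.capture(name): name is "scene" or "top" or "wrist"; returns a dict with "pixels" (480x640x3 uint8, red, green, blue), "range_z" (480x640 float32, m along the optical axis (not along the pixel's ray), 0 where there is no reading), "fx", "fy", "cx", "cy" (pixels), "position" and "attitude" of the camera in the world; the wrist camera has in their place "hand_eye" (4x4, takes a point from camera to tool coordinates, whose origin is the TCP and whose axes are the flange's). Camera axes: x right, y up, looking along -z (the intrinsics and any distortion apply to the point x, -y, -z); pixel columns grow to the right and rows downward; lengths in m; the calibration is good to about 2 mm. A picture is of the moment at which its call begins: read the wrist's pose just before it.
- r.close_job(): hands the job in; it is judged then, once.
Trained networks look in the newest picture that a camera, given by its name, has taken for a name from the list of things; names that differ only in an ending like _2 or _b are one class to them, and where a whole thing is asked for, a point or a joint stands for the part that bears it (a point fixed in the world has none). Each returns a list of dicts, best first, with "conf" (0 to 1); they miss things now and then, are a little off and sometimes report something else, mostly with a low value. They report only what shows in the picture. A call takes as long as a camera call.
- r.boxes_of(name, camera): "extent" ([left, top, right, bottom] in pixels, round what is visible of it).
- r.regions_of(name, camera): "pixels" (480x640 bool, what is visible of it) and "extent" ([left, top, right, bottom] in pixels, round what is visible of it).
- r.tip_of(name, camera): "at" ([column, row] in pixels: a listed point, or the origin of a listed thing).
The state is a dict: "time_s": time; "joints": joint angles; "qd": joint speeds; "joint_torque": joint torques, N m; "tcp_pos": TCP position; "eef_rot": TCP orientation; "contact_force": force on the tool from outside, world axes, zero at the start; "moment": the same for the moment, N m; "gripper_width": finger opening in m; "gripper_force": force on a finger pad.
Only numpy, scipy, OpenCV 4.12 (cv2) and the standard library are available. Lean on these libraries where they do the work, as an engineer would, in place of code of your own. Each camera call takes 0.05 s, during which the arm holds its last target. There are 200 camera calls.

TASK

Put the yellow-labelled battery pack on charge: lower it, without dropping it, into the well of the charging cradle with its red end towards the catch, then swing the hold-down bar over it and press the bar down until the catch snaps over it and keeps the pack fully home. Leave the green-labelled spare pack and everything else on the desk where it is.

Things in the scene. Friction and masses are not known exactly. Their poses are not given: they have to be found in the camera images.
- pack_mid (a point): Centre of the loose battery pack to be charged, a grey cassette with yellow labels on top and sides and one red end. It stands on the desk 116 mm long (y), 40 mm wide (x, the way to grip it) and 76 mm high (z up): this point is 38 mm above its underside. About 0.42 kg. The red end is its -y end; the underside is cut back there by 10 mm over the lowest 16 mm, to clear the cradle's key.
- pack_red (a point): Centre of the red end face of the yellow-labelled pack, 58 mm from pack_mid along the pack's -y.
- spare_mid (a point): Centre of the spare battery pack: same size, shape and red end as the other, but with green labels. Leave it alone.
- seat (a point): Where pack_mid lies when the pack is fully home in the fixed charging cradle, 52 mm above the desk. Its axes are those of a pack the right way round: y along the well, the bar's hinge on the +y side, the catch on the -y side, z up.
- rim (a point): Centre of the mouth of the cradle's grey well, 44 mm above the desk, over the seat. Inside, the well is 44 x 120 mm (2 mm free on each side of the pack); its flared rim widens to about 55 x 131 mm. A red key block, 12 mm high, on the well's floor at the catch end keeps a pack that is the wrong way round from going home.
- floor (a point): Centre of the hard floor of the well, 14 mm above the desk, where the underside of a pack that is home rests. A sprung contact block keeps a pack that is only set in 6 mm too high, upright and free-standing between the walls; pressing it home takes about 9 N, and it rises again unless the bar is caught.
- cradle: The charging cradle: dark base 92 x 236 mm, fixed to the desk; origin on the desk under the seat, axes as seat. Two steel hinge cheeks, 48 mm wide over both and 109 mm high, stand 70 to 98 mm from the origin on the +y side; the catch housing, 44 mm wide and 97 mm high, stands 100 to 126 mm out on the -y side; the bolt's black knob reaches out to 148 mm.
- bar (a joint): Angle (rad) of the steel hold-down bar: 0 = level over a pack that is home, 1.57 = upright; it starts past upright, leaning away from the well, and stops at 2.1. It stays where it is left (1 to 2 N at the thumb pad moves it). Its pin meets the catch at about 0.14, the presser meets the pack at 0.07; pressing on to 0 or just below takes up to 12 N on the thumb pad; caught, it stays at about 0.01.
- cross_pin (a point): Centre of the 30 mm cross pin, 8 mm thick, at the foot of a steel leg under the bar's free end, 168 mm from the hinge along the bar and 38 mm below it; it goes under the catch bolt. The bar itself is 34 mm wide, 4 mm thick and reaches 174 mm from the hinge; a rubber presser, its face 10 mm below the hinge line, is fixed under it 82 mm from the hinge.
- bar_hinge (a point): On the hinge line of the hold-down bar, mid-width, 100 mm above the desk and 82 mm from the seat on its +y side; the line runs along the seat's x axis.
- thumb_pad (a point): Centre of the upper face of the red thumb pad (44 x 36 mm, 6 mm thick) on the bar's upper side near its free end, 152 mm from the hinge along the bar and 8 mm out from its mid-plane. It turns with the bar: z points out of the pad (up when the bar is closed), -y along the bar away from the hinge.
- catch (a joint): Slide of the sprung catch bolt: 0 = sprung out over the bar's cross pin (or with no bar there), up to 0.012 m = pushed back. The cross pin pushes it back on its way down, then it snaps out by itself.
- valve_mid (a point): Centre of a smoked glass valve standing on its bayonet base, 59 mm across, 150 mm high. Loose; leave it.
- lamp_mid (a point): Centre of a frosted glass pilot lamp standing on its chrome foot, 40 mm across, 66 mm high. Loose; leave it.
- jack: Chrome jack plug body lying on the desk, 80 mm long (x) and 18 mm thick; origin on the desk under it. Loose; leave it.
- headset: Black bakelite headset cup lying on the desk, 72 mm across, 34 mm high; origin under its centre. Loose; leave it.
- key: Morse paddle on a heavy 80 x 100 mm steel base, 49 mm high; origin under its centre. Loose; leave it.
- testboard: Brown test board 90 x 120 mm, fixed, with a brass bayonet valve socket and three terminals, 42 mm high; origin under its centre.

How it is judged (in metres and radians):
On the way:
1. the yellow-labelled pack stands in the well, right way round and let go, with the bar still open (x of pack_mid in the frame of seat between -0.005 and 0.005 m and y of pack_mid in the frame of seat between -0.005 and 0.005 m and z of pack_mid in the frame of seat below 0.009 m and y of pack_red in the frame of seat below -0.05 m and angle between pack_mid's own z axis and vertical below 0.08 rad and value of joint bar above 0.3 rad and contact force between the fingers and pack below 0.3 N), for 0.2 s.
At the end, for the whole second after the job is handed in: The yellow-labelled pack is at rest in the well, red end towards the catch, within 5 mm of the seat sideways, upright, and no more than 2.5 mm above fully home; the bar is closed over it (within 0.03 rad of level) with the catch bolt sprung out over it (within 3 mm), held without the robot (x of pack_mid in the frame of seat between -0.005 and 0.005 m and y of pack_mid in the frame of seat between -0.005 and 0.005 m and z of pack_mid in the frame of seat below 0.0025 m and y of pack_red in the frame of seat below -0.05 m and angle between pack_mid's own z axis and vertical below 0.05 rad and linear speed of pack below 0.02 m/s and value of joint bar below 0.03 rad and value of joint catch below 0.003 m); the robot touches nothing.
It fails at once if the yellow-labelled pack is dropped (falls freely from more than about 25 mm) (contact force between the fingers and pack below 0.1 N and linear speed of pack above 0.7 m/s).
It fails at once if the spare pack is moved more than 20 mm (distance of spare_mid from where it was at the start of the episode above 0.02 m).
It fails at once if the valve or the lamp is moved more than 20 mm or tipped over (distance of any of valve_mid, lamp_mid from where it was at the start of the episode above 0.02 m or angle between any of valve_mid, lamp_mid's own z axis and vertical above 0.5 rad).
It fails at once if the jack plug, headset cup or Morse paddle is moved more than 20 mm (distance of any of jack, headset, key from where it was at the start of the episode above 0.02 m).
It also fails if it takes over 58 s, if anything falls off the work surface, if the arm or the gripper's body presses on something with over 40 N, if the wrist force passes 120 N, or if a joint passes its speed limit or range.

## Working session

There is one attempt and no reset: what is moved stays moved. The work goes in short steps, Python scripts to look and compute and a tool call to move; the robot and the scene stay as the last step left them, time stands still between calls to the robot, and variables do not carry over. Pictures are saved under pics/ and viewed, at most 10 in all, crops included, and the job is handed in when it is done.

Besides the shell and the picture viewer there is one more tool, called after "Request:" by a JSON object that holds its "name" and its "arguments". jog_arm: Moves the arm, as the interface text tells. Its arguments: {"type":"object","properties":{"travel":{"type":"array"},"dr":{"type":"array"},"claw":{"type":"array"},"newtons":{"type":"number"}},"required":["travel","dr","claw"]}

```bash
mkdir -p pics
cat > h.py <<'E'
import numpy as np, cv2
from scipy.spatial.transform import Rotation as R
from plant import r
def pose(s=None):
    s=s or r.get_state(); return np.array(s['tcp_pos']), R.from_euler('xyz',s['eef_rot'],degrees=True)
def cam(name):
    p,q=pose(); c=r.capture(name)
    if 'hand_eye' in c:
        T=np.eye(4);T[:3,:3]=q.as_matrix();T[:3,3]=p; c['T']=T@np.array(c['hand_eye'])
    else:
        T=np.eye(4);a=np.array(c['attitude']);c['att']=a
        T[:3,3]=c['position']
        T[:3,:3]=a if a.shape==(3,3) else (R.from_euler('xyz',a,degrees=True).as_matrix() if a.size==3 else R.from_quat(a).as_matrix())
        c['T']=T
    return c
def cloud(c):
    z=c['range_z']; v,u=np.mgrid[:480,:640]
    P=np.stack([(u-c['cx'])/c['fx']*z,-(v-c['cy'])/c['fy']*z,-z],-1)
    W=P@c['T'][:3,:3].T+c['T'][:3,3]; W[z==0]=np.nan
    return W
def proj(c,X):
    p=np.linalg.inv(c['T'])@np.append(X,1); return np.array([c['cx']+c['fx']*p[0]/-p[2],c['cy']+c['fy']*-p[1]/-p[2]])
def ray(c,uv):
    d=c['T'][:3,:3]@np.array([(uv[0]-c['cx'])/c['fx'],-(uv[1]-c['cy'])/c['fy'],-1]); return c['T'][:3,3],d
def atz(c,uv,z):
    o,d=ray(c,uv); return o+d*(z-o[2])/d[2]
def save(c,n): cv2.imwrite('pics/'+n+'.png',c['pixels'][:,:,::-1])
E
python3 - <<'E'
from h import *
np.set_printoptions(precision=4,suppress=True)
print(r.get_state())
for n in ['scene','top']:
    c=cam(n); save(c,n+'0'); W=cloud(c)
    print(n,c['position'],c['attitude'],[k for k in c], c['fx'])
    for t in ['pack_mid','pack_red','spare_mid','seat','rim','cradle','bar_hinge','thumb_pad','cross_pin','valve_mid','lamp_mid','jack','headset','key','testboard']:
        for d in r.tip_of(t,n)[:2]:
            u,v=np.round(d['at']).astype(int); print(t,round(d['conf'],2),d['at'],W[v,u] if 0<=v<480 and 0<=u<640 else None)
E
```

```text
{'time_s': 0.0, 'joints': array([-53.9672,  20.5912,   0.633 ,  -0.0195, -70.1373, -16.5058]), 'qd': array([ 0.0788,  0.0472,  0.052 , -0.007 ,  0.0005,  0.0368]), 'joint_torque': array([ -0.0004, -58.2714,  29.3048,   6.9969,   0.0069,  -0.0002]), 'tcp_pos': array([ 0.2254, -0.6357,  0.2256]), 'eef_rot': array([ 179.9032,   -0.0096, -160.4796]), 'contact_force': array([0.1673, 0.251 , 0.0412]), 'moment': array([ 0.0535, -0.0552,  0.0027]), 'gripper_force': 0.0, 'gripper_width': 0.08733578183096805}
scene [ 1.1687 -0.5092  0.7378] [48.1682 -0.6225 49.8803] ['pixels', 'range_z', 'fx', 'fy', 'cx', 'cy', 'position', 'attitude', 'att', 'T'] 453.08612421204447
pack_mid 0.78 [239.2, 317.4] [ 0.6732 -0.2856  0.0649]
pack_mid 0.26 [390.4, 111.6] [0.5534 0.2102 0.271 ]
pack_red 0.82 [210.6, 325.7] [ 0.6078 -0.3184 -0.0015]
pack_red 0.3 [390.7, 168.5] [0.5666 0.223  0.1247]
spare_mid 0.75 [239.9, 243.2] [ 0.4989 -0.1737  0.0607]
spare_mid 0.6 [402.9, 114.0] [0.5647 0.2425 0.2604]
seat 0.91 [359.0, 202.2] [0.5271 0.1616 0.0268]
rim 0.57 [356.3, 200.5] [0.5236 0.1537 0.0349]
cradle 0.94 [355.1, 
[... 1170 characters left out ...]
61.7] [0.547  0.1485 0.0188]
seat 0.66 [255.7, 265.0] [0.5383 0.1315 0.0202]
rim 0.61 [251.4, 264.3] [0.5412 0.1452 0.0226]
cradle 0.88 [249.9, 265.0] [0.5388 0.1488 0.0158]
cradle 0.74 [210.0, 253.5] [0.5523 0.2104 0.2761]
bar_hinge 0.77 [220.0, 259.9] [0.5483 0.2168 0.1077]
thumb_pad 0.71 [192.7, 252.8] [0.5551 0.2497 0.2767]
cross_pin 0.8 [209.9, 253.3] [0.5546 0.2104 0.2763]
valve_mid 0.77 [309.1, 179.9] [ 0.7528 -0.0209  0.1433]
lamp_mid 0.76 [169.2, 214.3] [0.6796 0.3652 0.0609]
jack 0.51 [466.2, 253.6] [ 0.5616 -0.463   0.013 ]
headset 0.66 [169.1, 306.4] [0.4283 0.3694 0.0313]
testboard 0.82 [235.1, 196.5] [0.7315 0.1879 0.039 ]
testboard 0.56 [469.0, 254.1] [ 0.5621 -0.4743  0.0034]
```

View pics/scene0.png

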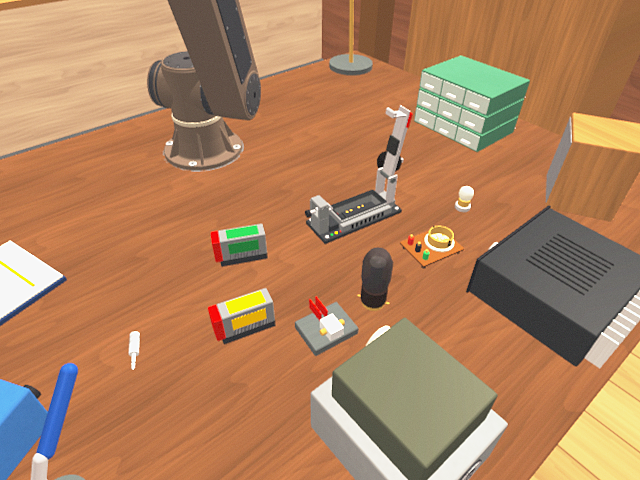

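View pics/top0.png

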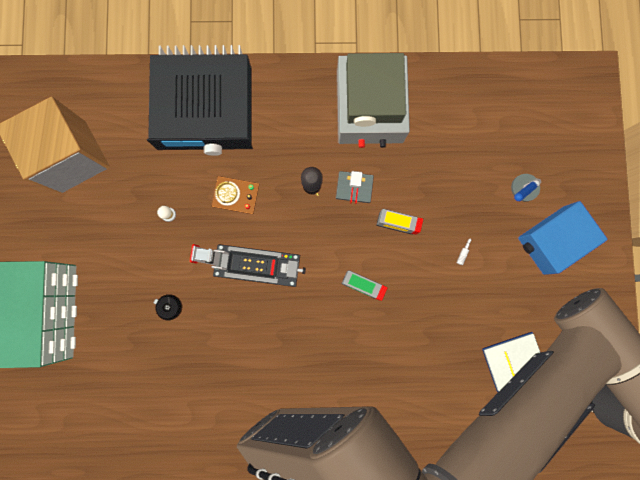

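Run:
```python
from h import *
np.set_printoptions(precision=4,suppress=True)
for n in ['top','scene']:
    c=cam(n); W=cloud(c)
    for (t,lo,hi) in [('pack_mid',.066,.086),('spare_mid',.066,.086)]:
        for d in r.regions_of(t,n)[:1]:
            m=d['pixels']&(W[...,2]>lo)&(W[...,2]<hi)
            P=W[m]; rect=cv2.minAreaRect((P[:,:2]*1000).astype(np.float32)); print(n,t,d['conf'],d['extent'],rect,np.median(P[:,2]))
    # cradle: local points by height
    roi=(W[...,0]>.44)&(W[...,0]<.66)&(W[...,1]>-.03)&(W[...,1]<.33)
    for lo,hi in [(.035,.055),(.085,.115)]:
        m=(roi&(W[...,2]>lo)&(W[...,2]<hi)).astype(np.uint8)
        k,l,s,_=cv2.connectedComponentsWithStats(m)
        for i in range(1,k):
            if s[i,4]>30:
                P=W[l==i]; print(n,lo,s[i],cv2.minAreaRect((P[:,:2]*1000).astype(np.float32)),np.median(P,0))
    cv2.imwrite('pics/%s_crop.png'%n,cv2.resize((c['pixels'][200:330,150:340] if n=='top' else c['pixels'][90:260,280:480])[:,:,::-1],None,fx=3.5,fy=3.5,interpolation=cv2.INTER_CUBIC))
```

```text
top pack_mid 0.79 [377.4, 208.0, 421.5, 234.1] ((652.8341674804688, -270.0849609375), (115.35741424560547, 41.529571533203125), 75.426025390625) 0.07685496196772423
top spare_mid 0.58 [343.3, 268.0, 387.1, 302.1] ((477.16363525390625, -167.83926391601562), (116.73121643066406, 40.01869201660156), 65.00715637207031) 0.0764936295586236
top 0.035 [225 250  56  30 501] ((538.2042236328125, 139.94488525390625), (150.39712524414062, 76.630859375), 86.61673736572266) [0.5382 0.14   0.0427]
top 0.085 [212 249  14  21 114] ((551.5245971679688, 221.30027770996094), (27.70640754699707, 54.7123908996582), 84.92691040039062) [0.5511 0.2193 0.1068]
top 0.085 [284 260  14  18 170] ((524.32568359375, 32.55990982055664), (35.24970245361328, 43.7576904296875), 82.71318817138672) [0.5248 0.0277 0.0971]
scene pack_mid 0.75 [204.0, 288.4, 277.3, 343.0] ((657.7642822265625, -271.3307800292969), (116.391845703125, 43.211814880371094), 75.01981353759766) 0.07505771617500923
scene spare_mid 0.74 [304.1, 105.0, 413.1, 246.2] ((540.6229858398438, 114.29635620117188), (248.257568359375, 51.59370040893555), 81.28289794921875) 0.07475298937500618
scene 0.035 [331 185  64  37 542] ((547.4569091796875, 152.43313598632812), (167.22412109375, 65.13291931152344), 80.35643005371094) [0.5393 0.1652 0.0413]
scene 0.035 [311 215  18  13 112] ((535.3950805664062, 17.299137115478516), (45.684837341308594, 23.994285583496094), 27.173442840576172) [0.5477 0.0168 0.045 ]
scene 0.085 [377 167  21  19 209] ((557.8687744140625, 215.26531982421875), (57.46364212036133, 29.038549423217773), 6.774491310119629) [0.5657 0.2183 0.1031]
scene 0.085 [310 196  20  16 178] ((529.06884765625, 26.262666702270508), (27.190195083618164, 46.6443977355957), 82.4701919555664) [0.534  0.0248 0.0949]
```

The scene view shows the yellow pack at (240,315) with its red end to the left, the green spare at (240,243), and the cradle at (355,210) with its bar past upright. The top view agrees: yellow pack at (400,221), cradle at (258,264). Next I'll view the pack and cradle up close.

```bash
cat >> h.py <<'E'
def go(pos,yaw,roll=180,pitch=0):
    p,q=pose(); t=R.from_euler('xyz',[roll,pitch,yaw],degrees=True)
    print('travel',np.round(q.inv().apply(np.array(pos)-p)/.5,4),'dr',np.round((q.inv()*t).as_rotvec(degrees=True)/360,4),'dist',np.linalg.norm(np.array(pos)-p))
E
python3 - <<'E'
from h import *
np.set_printoptions(precision=4,suppress=True)
go([.653,-.27,.26],-104.6)
print(np.array(r.capture('wrist')['hand_eye']))
E
```

```text
travel [-1.0504  0.4045 -0.0669] dr [ 0.      0.     -0.1552] dist 0.5638087974129862
[[ 0.0009  0.9623  0.272   0.074 ]
 [ 1.     -0.0011  0.0005 -0.0004]
 [ 0.0008  0.272  -0.9623 -0.1594]
 [ 0.      0.      0.      1.    ]]
```

Request:
{"name": "jog_arm", "arguments": {"travel": [[-0.1, 0.04, -0.01], [-0.2, 0.08, -0.02], [-0.32, 0.12, -0.03], [-0.43, 0.17, -0.04], [-0.55, 0.21, -0.05], [-0.66, 0.25, -0.06], [-0.77, 0.3, -0.067], [-0.88, 0.34, -0.067], [-0.96, 0.38, -0.067], [-0.98, 0.404, -0.067]], "dr": [[0, 0, -0.02], [0, 0, -0.04], [0, 0, -0.06], [0, 0, -0.08], [0, 0, -0.1], [0, 0, -0.12], [0, 0, -0.14], [0, 0, -0.155], [0, 0, -0.155], [0, 0, -0.155]], "claw": [1, 1, 1, 1, 1, 1, 1, 1, 1, 1], "newtons": 30}}

```text
time_s: 3.2
tcp_pos: [0.6215, -0.2799, 0.2593]
eef_rot: [180.0, 0.0, -104.5]
contact_force: [-0.3, -0.0, -1.1]
gripper_width: 0.0873
gripper_force: 0.0
```

```bash
cat > look.py <<'E'
from h import *
np.set_printoptions(precision=4,suppress=True)
def pk():
    c=cam('wrist'); W=cloud(c)
    for d in r.regions_of('pack_mid','wrist')[:1]:
        m=d['pixels']&(W[...,2]>.066)&(W[...,2]<.086)
        P=W[m]; print(d['conf'],d['extent'],cv2.minAreaRect((P[:,:2]*1000).astype(np.float32)),np.median(P[:,2]))
    for t in ['pack_mid','pack_red']:
        for d in r.tip_of(t,'wrist')[:1]: print(t,d['conf'],d['at'],atz(c,d['at'],.038))
    return c
E
python3 - <<'E'
from look import *
s=r.get_state(); print(s['time_s'],s['tcp_pos'],s['eef_rot'])
c=pk(); save(c,'w1')
E
```

```text
3.2 [ 0.6215 -0.2799  0.2593] [ 179.9551    0.0014 -104.5455]
0.55 [262.3, 170.6, 309.6, 289.1] ((653.142578125, -271.806884765625), (115.12393188476562, 40.18132400512695), 75.12577819824219) 0.0774173516286848
pack_red 0.81 [286.0, 166.1] [ 0.6394 -0.3308  0.038 ]
```

View pics/w1.png

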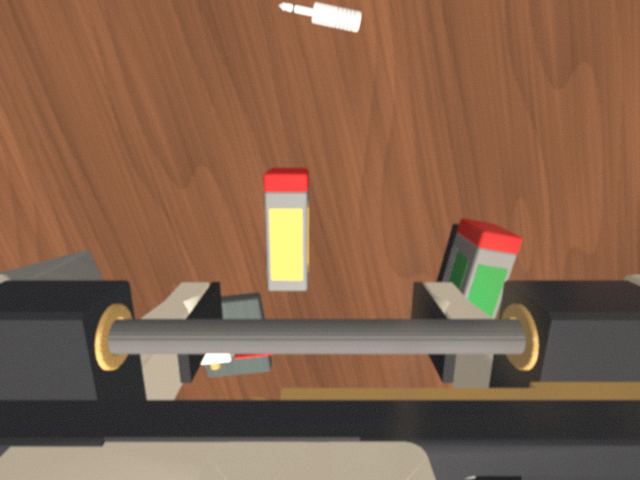

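The wrist view shows the yellow pack at (287,230), red end at the top of the image (285,180), clear of its neighbours.

Run:
```python
from h import *
go([.653,-.2715,.041],-104.85)
```

```text
travel [-0.038  -0.0596  0.4384] dr [ 0.     -0.      0.0005] dist 0.2220506725851222
```

Request:
{"name": "jog_arm", "arguments": {"travel": [[-0.038, -0.06, 0.06], [-0.038, -0.06, 0.14], [-0.038, -0.06, 0.22], [-0.038, -0.06, 0.3], [-0.038, -0.06, 0.36], [-0.038, -0.06, 0.41], [-0.038, -0.06, 0.438], [-0.038, -0.06, 0.438], [-0.038, -0.06, 0.438], [-0.038, -0.06, 0.438]], "dr": [[0, 0, 0], [0, 0, 0], [0, 0, 0], [0, 0, 0], [0, 0, 0], [0, 0, 0], [0, 0, 0], [0, 0, 0], [0, 0, 0], [0, 0, 0]], "claw": [1, 1, 1, 1, 1, 1, 1, 1, 1, 0.6]}}

```text
time_s: 4.65
tcp_pos: [0.6544, -0.2715, 0.0424]
eef_rot: [-179.9, 0.0, -104.7]
contact_force: [0.1, -0.5, 0.7]
gripper_width: 0.0821
gripper_force: 0.0
```

Run:
```python
from look import *
c=pk(); go([.653,-.2715,.041],-104.85)
```

```text
0.56 [258.8, 171.8, 381.4, 386.5] ((648.3655395507812, -289.2203674316406), (79.46807098388672, 40.461585998535156), 75.43987274169922) 0.07726247125434782
pack_red 0.81 [316.9, 170.2] [ 0.6389 -0.3291  0.038 ]
travel [0.0011 0.0017 0.0013] dr [-0.0001  0.      0.0005] dist 0.0012099708565638594
```

Request:
{"name": "jog_arm", "arguments": {"travel": [[0, 0, 0], [0, 0, 0], [0, 0, 0], [0, 0, 0], [0, 0, 0], [0, 0, 0], [0, 0, -0.02], [0, 0, -0.06], [0, 0, -0.12], [0, 0, -0.2]], "dr": [[0, 0, 0], [0, 0, 0], [0, 0, 0], [0, 0, 0], [0, 0, 0], [0, 0, 0], [0, 0, 0], [0, 0, 0], [0, 0, 0], [0, 0, 0]], "claw": [0.3, 0.3, 0.3, 0.3, 0.3, 0.3, 0.3, 0.3, 0.3, 0.3], "newtons": 40}}

```text
time_s: 6.1
tcp_pos: [0.6532, -0.2711, 0.1425]
eef_rot: [179.9, 0.0, -104.7]
contact_force: [0.5, 0.3, -2.8]
gripper_width: 0.0397
gripper_force: 40.0
```

Run:
```python
from look import *
c=pk(); go([.52,0.0,.25],-98.2)
```

```text
0.94 [255.7, 172.4, 377.9, 386.1] ((0.0, 0.0), (0.0, 0.0), 0.0) nan
pack_red 0.89 [316.4, 172.4] [ 0.6404 -0.3189  0.038 ]
travel [-0.4568  0.3967 -0.2145] dr [-0.0005  0.0001 -0.018 ] dist 0.3209426025206082
  return _methods._mean(a, axis=axis, dtype=dtype,
  ret = ret.dtype.type(ret / rcount)
```

Run:
```python
from look import *
go([.62,-.10,.36],-101); go([.552,.23,.40],-98.2)
```

```text
travel [-0.3142  0.1518 -0.4338] dr [-0.0005  0.0001 -0.0102] dist 0.2783732469135406
travel [-0.9182  0.4504 -0.5143] dr [-0.0005  0.0001 -0.018 ] dist 0.572394515270383
```

Request:
{"name": "jog_arm", "arguments": {"travel": [[0, 0, -0.08], [-0.02, 0.01, -0.18], [-0.08, 0.04, -0.28], [-0.16, 0.08, -0.36], [-0.26, 0.13, -0.42], [-0.36, 0.18, -0.46], [-0.47, 0.23, -0.48], [-0.58, 0.285, -0.5], [-0.68, 0.335, -0.514], [-0.78, 0.385, -0.514]], "dr": [[0, 0, 0], [0, 0, 0], [0, 0, -0.003], [0, 0, -0.006], [0, 0, -0.009], [0, 0, -0.012], [0, 0, -0.015], [0, 0, -0.018], [0, 0, -0.018], [0, 0, -0.018]], "claw": [0.3, 0.3, 0.3, 0.3, 0.3, 0.3, 0.3, 0.3, 0.3, 0.3]}}

```text
time_s: 7.55
tcp_pos: [0.5653, 0.1566, 0.3979]
eef_rot: [180.0, -0.0, -98.2]
contact_force: [1.4, 0.1, -2.7]
gripper_width: 0.0396
gripper_force: 40.0
```

```bash
cat > look2.py <<'E'
from h import *
np.set_printoptions(precision=4,suppress=True)
def cr(tag):
    c=cam('wrist'); W=cloud(c); save(c,tag)
    print(r.get_state()['tcp_pos'])
    for t in ['seat','rim','floor','cradle','bar_hinge','cross_pin']:
        for d in r.tip_of(t,'wrist')[:1]:
            z=dict(seat=.052,rim=.044,floor=.014,cradle=0,bar_hinge=.1,cross_pin=.26)[t]
            print(t,round(d['conf'],2),np.round(d['at'],1),atz(c,d['at'],z))
    roi=(W[...,0]>.44)&(W[...,0]<.64)&(W[...,1]>-.03)&(W[...,1]<.30)
    for lo,hi in [(.002,.035),(.035,.055),(.085,.115)]:
        m=(roi&(W[...,2]>lo)&(W[...,2]<hi)).astype(np.uint8)
        k,l,s,_=cv2.connectedComponentsWithStats(m)
        for i in range(1,k):
            if s[i,4]>80:
                P=W[l==i]; print(lo,s[i],cv2.minAreaRect((P[:,:2]*1000).astype(np.float32)),np.median(P,0))
    return c,W
E
python3 - <<'E'
from look2 import *
cr('w2')
E
```

```text
[0.5642 0.162  0.3968]
seat 0.66 [332.5 174.5] [0.5399 0.1358 0.052 ]
rim 0.95 [332.4 173.9] [0.5397 0.1358 0.044 ]
floor 0.63 [331.3 175. ] [0.5406 0.1402 0.014 ]
cradle 0.72 [331.3 173.5] [0.54   0.1395 0.    ]
bar_hinge 0.32 [206.2 226.6] [0.7071 0.1727 0.1   ]
0.002 [ 292   68   91  110 3117] ((524.8494873046875, 71.96928405761719), (136.96820068359375, 125.69821166992188), 75.13270568847656) [0.5392 0.0596 0.0164]
0.002 [ 317  132   32   39 1221] ((535.0906372070312, 107.53718566894531), (52.45765686035156, 42.95158004760742), 81.93968200683594) [0.5351 0.1063 0.021 ]
0.035 [309 124  48  48 953] ((534.3091430664062, 102.00558471679688), (62.10447692871094, 63.2194938659668), 83.14410400390625) [0.5274 0.0906 0.0439]
0.085 [317  70  38  26 954] ((524.0362548828125, 27.868305206298828), (26.061946868896484, 42.73451614379883), 81.87435150146484) [0.5244 0.0282 0.0982]
```

View pics/w2.png

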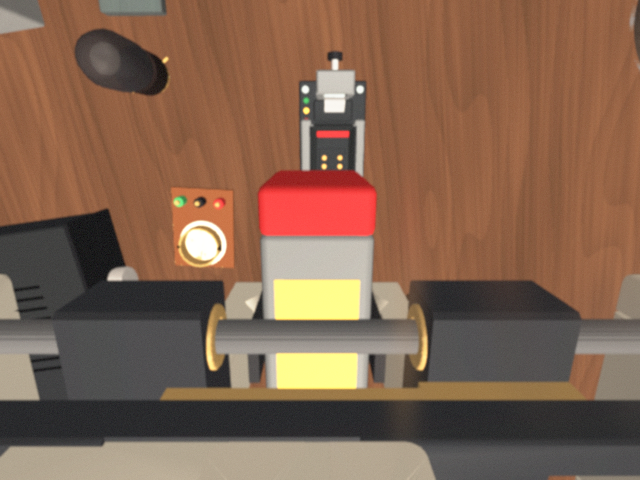

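The view shows the held pack (318,280) and part of the cradle: catch at (335,85), key and well down to (333,170). I'll move back a little to see the whole well.

Request:
{"name": "jog_arm", "arguments": {"travel": [[-0.08, 0, 0], [-0.15, 0.004, 0], [-0.15, 0.004, 0], [-0.15, 0.004, 0], [-0.15, 0.004, 0], [-0.15, 0.004, 0], [-0.15, 0.004, 0], [-0.15, 0.004, 0], [-0.15, 0.004, 0], [-0.15, 0.004, 0]], "dr": [[0, 0, 0], [0, 0, 0], [0, 0, 0], [0, 0, 0], [0, 0, 0], [0, 0, 0], [0, 0, 0], [0, 0, 0], [0, 0, 0], [0, 0, 0]], "claw": [0.3, 0.3, 0.3, 0.3, 0.3, 0.3, 0.3, 0.3, 0.3, 0.3]}}

```text
time_s: 9.15
tcp_pos: [0.575, 0.2294, 0.398]
eef_rot: [180.0, -0.0, -98.2]
contact_force: [0.2, 0.6, -2.8]
gripper_width: 0.0399
gripper_force: 40.0
```

Run:
```python
from look2 import *
c,W=cr('w3')
p,q=pose()
# pack in tool frame: points within hand
L=(W-p)@q.as_matrix()
m=(abs(L[...,1])<.03)&(L[...,2]>-.06)&(L[...,2]<.05)&(abs(L[...,0])<.08)
P=L[m]; rgb=c['pixels'][m].astype(int)
red=(rgb[:,0]>150)&(rgb[:,1]<60)
print('red y',np.percentile(P[red],[1,50,99],axis=0)); 
fr=P[red]; f=fr[fr[:,2]>-.02]; print('face x',np.percentile(f[:,0],[10,50,90]),len(f),'top z',np.percentile(P[:,2],[2,10,30]))
t=P[P[:,2]<np.percentile(P[:,2],30)+.004]; print(cv2.minAreaRect((t[:,:2]*1000).astype(np.float32)))
# wall profile in cradle frame
s=np.array([.540,.139]);a=np.deg2rad(-8.1);X=np.array([np.cos(a),np.sin(a)]);Y=np.array([-X[1],X[0]])
d=W[...,:2]-s; lx=d@X; ly=d@Y
w=(W[...,2]>.038)&(W[...,2]<.052)&(abs(lx)<.06)&(abs(ly)<.1)
for b in np.arange(-.07,.08,.02):
    k=w&(ly>b)&(ly<b+.02); l=lx[k]
    if k.sum()>10: print('y',round(b,2),'x neg',np.percentile(l[l<0],[2,98]) if (l<0).any() else '','pos',np.percentile(l[l>0],[2,98]) if (l>0).any() else '')
k=w&(abs(lx)<.015); print('ends',np.sort(ly[k])[::max(1,k.sum()//12)])
```

```text
[0.575  0.2294 0.398 ]
seat 0.81 [331.5 118.1] [0.5418 0.1373 0.052 ]
rim 0.78 [332.6 121.8] [0.5406 0.1418 0.044 ]
floor 0.64 [331.1 118.9] [0.5408 0.1368 0.014 ]
cradle 0.56 [328.7 119.8] [0.5437 0.1371 0.    ]
0.002 [243   0  32  40 249] ((621.4651489257812, -0.6505699157714844), (40.85443115234375, 41.86233139038086), 70.29563903808594) [ 0.6185 -0.0041  0.0025]
0.002 [ 291    8   87  171 4463] ((533.5001831054688, 108.64379119873047), (221.06619262695312, 117.89312744140625), 80.81705474853516) [0.5388 0.0675 0.0308]
0.002 [271  17  23  31 151] ((589.6442260742188, 16.76401710510254), (36.36280822753906, 25.89500617980957), 88.4897689819336) [0.5903 0.0178 0.0025]
0.002 [381  36  18  36 116] ((451.1507568359375, 64.64878845214844), (21.953561782836914, 43.16029739379883), 0.46635085344314575) [0.4485 0.0685 0.0026]
0.002 [253  41  37  37 176] ((614.9946899414062, 44.232364654541016), (55.32012176513672, 34.7444953918457), 13.529458045959473) [0.6191 0.0492 0.0026]
0.002 [ 317   72   33   95 2979] ((539.2554931640625, 139.7421875), (120.23815155029297, 42.893638610839844), 81.903
[... 360 characters left out ...]
92 -0.0365]
 [ 0.0581 -0.0004 -0.0288]
 [ 0.0583  0.0191  0.0124]]
face x [0.0581 0.0582 0.0583] 688 top z [-0.0506 -0.0374 -0.0367]
((18.684524536132812, -0.08975410461425781), (59.97506332397461, 79.66981506347656), 89.2776870727539)
y -0.07 x neg [-0.03   -0.0009] pos [0.0005 0.0308]
y -0.05 x neg [-0.0306 -0.021 ] pos [0.0219 0.0309]
y -0.03 x neg [-0.0304 -0.0212] pos [0.0219 0.031 ]
y -0.01 x neg [-0.0305 -0.0216] pos [0.0219 0.0311]
y 0.01 x neg [-0.0308 -0.0209] pos [0.022  0.0313]
y 0.03 x neg [-0.0304 -0.0213] pos [0.022  0.0314]
y 0.05 x neg [-0.0307 -0.0014] pos [0.0006 0.0315]
ends [-0.0998 -0.0675 -0.0661 -0.0648 -0.0635 -0.0623 -0.0613 -0.0603 -0.0592
  0.0615  0.0628  0.064 ]
```

View pics/w3.png

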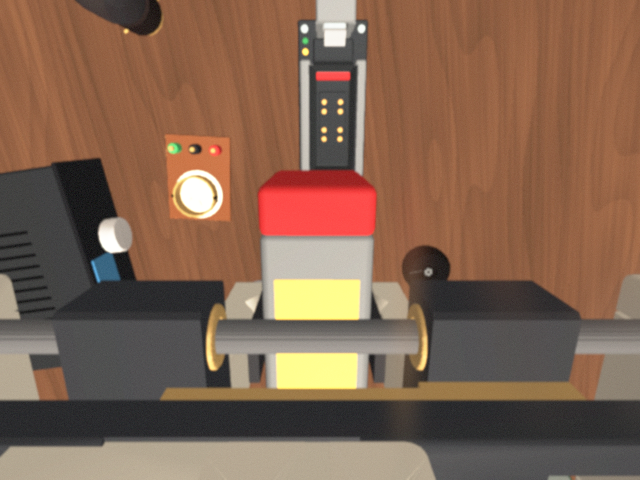

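The view shows the full empty well, from (333,70) to (333,168), with the red key at the catch end. The pack sits centred in the hand.

Run:
```python
from h import *
go([.540,.1395,.398],-98.1);go([.540,.1395,.115],-98.1)
```

```text
travel [1.879e-01 4.370e-02 1.000e-04] dr [-0.      0.     -0.0003] dist 0.09643971659493505
travel [0.1879 0.0437 0.5661] dr [-0.      0.     -0.0003] dist 0.2990351242257219
```

Request:
{"name": "jog_arm", "arguments": {"travel": [[0.1, 0.023, 0], [0.188, 0.0437, 0], [0.188, 0.0437, 0.04], [0.188, 0.0437, 0.12], [0.188, 0.0437, 0.22], [0.188, 0.0437, 0.32], [0.188, 0.0437, 0.42], [0.188, 0.0437, 0.5], [0.188, 0.0437, 0.566], [0.188, 0.0437, 0.566]], "dr": [[0, 0, 0], [0, 0, 0], [0, 0, 0], [0, 0, 0], [0, 0, 0], [0, 0, 0], [0, 0, 0], [0, 0, 0], [0, 0, 0], [0, 0, 0]], "claw": [0.3, 0.3, 0.3, 0.3, 0.3, 0.3, 0.3, 0.3, 0.3, 0.3]}}

```text
time_s: 10.75
tcp_pos: [0.5384, 0.1385, 0.1129]
eef_rot: [179.8, -0.2, -98.2]
contact_force: [0.6, 0.1, -3.3]
gripper_width: 0.0398
gripper_force: 40.0
```

Run:
```python
from h import *
np.set_printoptions(precision=4,suppress=True)
s=r.get_state(); print(s['tcp_pos'],s['eef_rot'],s['contact_force'])
go([.540,.1395,.0615],-98.1)
c=cam('wrist');W=cloud(c)
m=(W[...,2]>.085)&(W[...,2]<.105)&(W[...,1]<.07)&(W[...,1]>0)&(abs(W[...,0]-.525)<.04)
print(cv2.minAreaRect((W[m][:,:2]*1000).astype(np.float32)),np.median(W[m],0), m.sum())
```

```text
[0.5384 0.1385 0.1129] [179.7671  -0.1904 -98.2057] [ 0.5786  0.0859 -3.2819]
travel [-0.0027 -0.0032  0.1027] dr [ 0.0006 -0.0005 -0.0003] dist 0.05141378537915738
((525.0836791992188, 31.484893798828125), (34.141136169433594, 44.33091354370117), 81.4608154296875) [0.5247 0.029  0.0981] 7367
```

Request:
{"name": "jog_arm", "arguments": {"travel": [[0, 0, 0.015], [0, 0, 0.03], [0, 0, 0.045], [0, 0, 0.06], [0, 0, 0.07], [0, 0, 0.08], [0, 0, 0.09], [0, 0, 0.096], [0, 0, 0.1], [0, 0, 0.1]], "dr": [[0, 0, 0], [0, 0, 0], [0, 0, 0], [0, 0, 0], [0, 0, 0], [0, 0, 0], [0, 0, 0], [0, 0, 0], [0, 0, 0], [0, 0, 0]], "claw": [0.3, 0.3, 0.3, 0.3, 0.3, 0.3, 0.3, 0.3, 0.3, 0.3]}}

```text
time_s: 12.05
tcp_pos: [0.54, 0.1394, 0.065]
eef_rot: [180.0, -0.0, -98.2]
contact_force: [0.2, -0.1, -3.7]
gripper_width: 0.0395
gripper_force: 40.0
```

```bash
cat > chk.py <<'E'
from h import *
np.set_printoptions(precision=4,suppress=True)
for i in range(3):
    s=r.get_state(); 
    c=cam('scene')
    print(s['tcp_pos'],s['contact_force'],s['moment'])
W=cloud(c)
s0=np.array([.540,.1395]);a=np.deg2rad(-8.1);X=np.array([np.cos(a),np.sin(a)]);Y=np.array([-X[1],X[0]])
for d in r.regions_of('pack_mid','scene')[:1]:
    P=W[d['pixels']]; l=np.c_[(P[:,:2]-s0)@X,(P[:,:2]-s0)@Y,P[:,2]]
    print(d['conf'],d['extent'],np.nanpercentile(l,[1,50,99],axis=0))
E
python3 chk.py
```

```text
[0.54   0.1394 0.065 ] [ 0.1548 -0.0734 -3.6956] [ 0.0001  0.1031 -0.0272]
[0.54   0.1394 0.0651] [-0.5433 -0.8789 -3.3719] [0.0442 0.1134 0.0659]
[0.5401 0.1395 0.0652] [ 0.1436  0.0763 -3.5637] [0.0538 0.1252 0.0157]
0.84 [333.8, 184.5, 383.8, 215.0] [[-0.0137 -0.0588  0.0352]
 [ 0.0221 -0.035   0.0731]
 [ 0.0265  0.0522  0.1014]]
```

Request:
{"name": "jog_arm", "arguments": {"travel": [[0, 0, 0.003], [0, 0, 0.006], [0, 0, 0.008], [0, 0, 0.009], [0, 0, 0.009], [0, 0, 0.009], [0, 0, 0.009], [0, 0, 0.009], [0, 0, 0.009], [0, 0, 0.009]], "dr": [[0, 0, 0], [0, 0, 0], [0, 0, 0], [0, 0, 0], [0, 0, 0], [0, 0, 0], [0, 0, 0], [0, 0, 0], [0, 0, 0], [0, 0, 0]], "claw": [0.3, 0.3, 0.3, 0.3, 0.3, 0.3, 0.3, 0.3, 0.3, 0.3]}}

```text
time_s: 13.5
tcp_pos: [0.54, 0.1394, 0.0606]
eef_rot: [180.0, -0.0, -98.2]
contact_force: [-2.8, -0.6, 4.3]
gripper_width: 0.0395
gripper_force: 40.0
```

```bash
python3 chk.py
```

```text
[0.54   0.1394 0.0606] [-2.8155 -0.6095  4.3405] [-0.1191  1.2967 -0.0165]
[0.54   0.1394 0.0606] [-4.0443  0.2027  3.7301] [-0.0979  1.2173  0.0039]
[0.54   0.1394 0.0606] [-2.8418  0.0614  3.5566] [-0.0695  1.2855 -0.0288]
0.83 [334.2, 182.9, 384.9, 219.3] [[-0.0144 -0.0592  0.0344]
 [ 0.0218 -0.0349  0.0707]
 [ 0.0405  0.0518  0.1294]]
```

Request:
{"name": "jog_arm", "arguments": {"travel": [[0, 0, 0], [0, 0, 0], [0, 0, 0], [0, 0, 0], [0, 0, 0], [0, 0, 0], [0, 0, 0], [0, 0, -0.01], [0, 0, -0.04], [0, 0, -0.08]], "dr": [[0, 0, 0], [0, 0, 0], [0, 0, 0], [0, 0, 0], [0, 0, 0], [0, 0, 0], [0, 0, 0], [0, 0, 0], [0, 0, 0], [0, 0, 0]], "claw": [0.5, 0.6, 0.8, 0.9, 1, 1, 1, 1, 1, 1]}}

```text
time_s: 14.95
tcp_pos: [0.54, 0.1394, 0.1017]
eef_rot: [180.0, -0.0, -98.2]
contact_force: [0.1, 0.9, 0.4]
gripper_width: 0.0875
gripper_force: 0.0
```

```bash
cat > chk2.py <<'E'
from h import *
np.set_printoptions(precision=4,suppress=True)
s=r.get_state(); print(s['time_s'],s['contact_force'],s['tcp_pos'])
s0=np.array([.540,.1395]);a=np.deg2rad(-8.1);X=np.array([np.cos(a),np.sin(a)]);Y=np.array([-X[1],X[0]])
for n in ['top','scene','wrist']:
    c=cam(n);W=cloud(c); d=W[...,:2]-s0; lx=d@X;ly=d@Y
    m=(abs(lx)<.035)&(ly<.062)&(ly>-.075)&(W[...,2]>.083)&(W[...,2]<.115)
    if m.sum()>20:
        P=np.c_[lx[m],ly[m],W[m][:,2]]; A=np.c_[P[:,:2],np.ones(len(P))]
        print(n,m.sum(),cv2.minAreaRect((P[:,:2]*1000).astype(np.float32)),np.median(P,0),'plane',np.linalg.lstsq(A,P[:,2],rcond=None)[0])
E
python3 chk2.py
```

```text
14.95 [0.1338 0.9189 0.3619] [0.54   0.1394 0.1017]
top 202 ((-1.5287837982177734, -40.799102783203125), (35.67966079711914, 39.467559814453125), 89.3619613647461) [-0.0017 -0.0416  0.0971] plane [0.0125 0.0097 0.0972]
scene 472 ((5.515626907348633, -0.6606369018554688), (117.53810119628906, 44.125244140625), 87.88848114013672) [ 0.009  -0.0213  0.0945] plane [-0.1057  0.0195  0.0946]
wrist 15325 ((-0.6091575622558594, -2.1089820861816406), (112.75286102294922, 40.46335983276367), 89.93717956542969) [-0.0005 -0.0189  0.0973] plane [0.0004 0.0083 0.0973]
```

The pack now stands in the well: its top is level at 97 mm, about 6 mm high as expected, and within 1–2 mm sideways. I'll go behind the bar next.

Request:
{"name": "jog_arm", "arguments": {"travel": [[0, 0, -0.12], [0, 0, -0.24], [0, 0, -0.36], [0, 0, -0.48], [-0.02, 0, -0.59], [-0.14, 0, -0.59], [-0.25, 0, -0.58], [-0.34, 0, -0.52], [-0.34, 0, -0.44], [-0.34, 0, -0.44]], "dr": [[0, 0, 0], [0, 0, 0], [0, 0, 0], [0, 0, 0], [0, 0, 0], [0, 0, 0], [0, 0, 0], [0, 0, 0], [0, 0, 0], [0, 0, 0]], "claw": [1, 1, 0.5, 0, 0, 0, 0, 0, 0, 0]}}

```text
time_s: 16.35
tcp_pos: [0.5626, 0.3072, 0.3168]
eef_rot: [179.7, -0.3, -98.2]
contact_force: [-0.6, 0.3, 0.9]
gripper_width: 0.0132
gripper_force: 0.0
```

```bash
cat > bar.py <<'E'
from h import *
np.set_printoptions(precision=4,suppress=True)
s0=np.array([.540,.1395]);a=np.deg2rad(-8.1);X=np.array([np.cos(a),np.sin(a)]);Y=np.array([-X[1],X[0]])
def loc(W): d=W[...,:2]-s0; return np.stack([d@X,d@Y,W[...,2]],-1)
def bar():
    s=r.get_state(); print(s['time_s'],'tcp loc',loc(np.array(s['tcp_pos'])),s['contact_force'])
    for n in ['scene','wrist','top']:
        c=cam(n);W=cloud(c);L=loc(W)
        px=c['pixels'].astype(int); red=(px[...,0]>130)&(px[...,1]<70)&(px[...,2]<70)
        m=red&(abs(L[...,0])<.035)&(L[...,2]>.104)&(L[...,1]<.2)
        if m.sum()>8: print(n,m.sum(),'pad loc',np.percentile(L[m],[5,50,95],axis=0).round(4).tolist())
        for t in ['thumb_pad','cross_pin']:
            for d in r.tip_of(t,n)[:1]:
                u,v=np.round(d['at']).astype(int); print(n,t,round(d['conf'],2),d['at'],L[min(v,479),min(u,639)])
        save(c,'b_'+n)
E
python3 -c "
from bar import *
bar()"
```

```text
16.35 tcp loc [-0.0013  0.1692  0.3168] [-0.6006  0.2722  0.8895]
scene 38 pad loc [[0.0207, 0.1097, 0.2349], [0.0245, 0.1122, 0.2499], [0.0272, 0.116, 0.2649]]
scene thumb_pad 0.8 [401.7, 117.4] [0.0045 0.1087 0.2498]
scene cross_pin 0.76 [393.2, 107.7] [-0.4282  0.4638 -0.0001]
wrist 131 pad loc [[-0.0201, 0.1089, 0.2376], [0.0195, 0.1124, 0.2581], [0.0217, 0.1154, 0.2677]]
wrist thumb_pad 0.91 [317.0, 170.6] [0.0004 0.1151 0.2672]
wrist cross_pin 0.62 [316.0, 91.8] [0.0009 0.0743 0.2774]
top 34 pad loc [[-0.0213, 0.1096, 0.2354], [-0.0067, 0.1132, 0.2595], [0.021, 0.1189, 0.2699]]
top thumb_pad 0.64 [191.8, 252.4] [0.0018 0.1158 0.2686]
top cross_pin 0.94 [206.0, 255.2] [-0.0011  0.0817  0.2717]
```

Request:
{"name": "jog_arm", "arguments": {"travel": [[0.01, 0, 0.071], [0.04, 0, 0.141], [0.09, 0, 0.149], [0.12, 0, 0.147], [0.14, 0, 0.143], [0.16, 0, 0.141], [0.176, 0, 0.141], [0.192, 0, 0.143], [0.222, 0, 0.147], [0.252, 0, 0.155]], "dr": [[0, 0, 0], [0, 0, 0], [0, 0, 0], [0, 0, 0], [0, 0, 0], [0, 0, 0], [0, 0, 0], [0, 0, 0], [0, 0, 0], [0, 0, 0]], "claw": [0, 0, 0, 0, 0, 0, 0, 0, 0, 0]}}

```text
time_s: 18.05
tcp_pos: [0.546, 0.182, 0.2428]
eef_rot: [180.0, -0.0, -98.2]
contact_force: [-0.6, 0.3, 0.3]
gripper_width: 0.0002
gripper_force: 0.4
```

```bash
python3 -c "
from bar import *
bar()"
```

```text
18.05 tcp loc [-0.0001  0.0429  0.2428] [-0.6041  0.2952  0.2861]
scene 34 pad loc [[0.0053, 0.0219, 0.233], [0.0252, 0.0273, 0.2465], [0.028, 0.033, 0.2585]]
scene thumb_pad 0.67 [373.5, 127.7] [0.0184 0.0181 0.2537]
scene cross_pin 0.89 [354.2, 133.0] [-0.0029 -0.0193  0.242 ]
wrist 969 pad loc [[-0.0178, 0.0186, 0.2557], [0.0017, 0.0199, 0.2586], [0.0196, 0.026, 0.2601]]
wrist thumb_pad 0.58 [313.8, 276.6] [0.0005 0.0252 0.2568]
wrist cross_pin 0.74 [312.1, 167.8] [ 0.0012 -0.0186  0.2461]
top thumb_pad 0.52 [228.2, 257.7] [-0.0094 -0.0022  0.4621]
top cross_pin 0.57 [250.1, 257.6] [ 0.0062 -0.0177  0.2461]
```

View pics/b_scene.png

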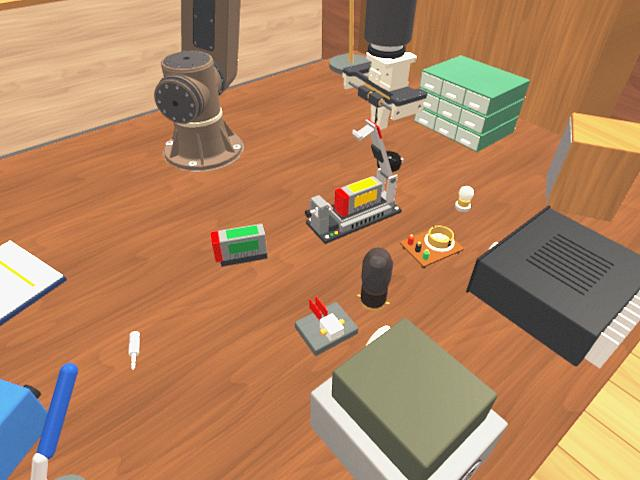

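The bar is following the finger: it is at about 1.15 rad, with the pad at (373,128) in the scene view, and the pack is upright in the well.

Request:
{"name": "jog_arm", "arguments": {"travel": [[0.028, 0, 0.011], [0.056, 0, 0.025], [0.082, 0, 0.041], [0.107, 0, 0.06], [0.13, 0, 0.081], [0.151, 0, 0.104], [0.17, 0, 0.128], [0.186, 0, 0.154], [0.2, 0, 0.182], [0.206, 0, 0.196]], "dr": [[0, 0, 0], [0, 0, 0], [0, 0, 0], [0, 0, 0], [0, 0, 0], [0, 0, 0], [0, 0, 0], [0, 0, 0], [0, 0, 0], [0, 0, 0]], "claw": [0, 0, 0, 0, 0, 0, 0, 0, 0, 0]}}

```text
time_s: 19.75
tcp_pos: [0.531, 0.0804, 0.1438]
eef_rot: [179.9, -0.0, -98.2]
contact_force: [0.7, 0.3, 0.4]
gripper_width: 0.0005
gripper_force: 0.0
```

```bash
python3 -c "
from bar import *
bar()"
```

```text
19.75 tcp loc [-0.0005 -0.0598  0.1438] [0.6566 0.3415 0.4325]
scene 97 pad loc [[-0.0123, -0.0815, 0.1363], [0.0127, -0.0722, 0.1411], [0.0255, -0.0523, 0.1441]]
scene thumb_pad 0.83 [334.7, 175.9] [ 0.0025 -0.0696  0.1495]
scene cross_pin 0.17 [356.6, 210.9] [ 0.0251 -0.0162  0.0405]
wrist 795 pad loc [[-0.0167, -0.0983, 0.1356], [0.0034, -0.083, 0.1381], [0.0185, -0.0659, 0.2171]]
wrist thumb_pad 0.88 [314.7, 283.1] [ 0.0001 -0.0695  0.1477]
wrist cross_pin 0.76 [313.2, 215.0] [ 0.0014 -0.0904  0.0983]
top thumb_pad 0.51 [273.8, 265.9] [-0.0181 -0.1045  0.5827]
top cross_pin 0.39 [283.0, 263.3] [-0.0011 -0.1052  0.3668]
```

Request:
{"name": "jog_arm", "arguments": {"travel": [[0.006, 0, 0.016], [0.01, 0, 0.03], [0.014, 0, 0.042], [0.018, 0, 0.054], [0.022, 0, 0.062], [0.022, 0, 0.068], [0.022, 0, 0.072], [0.022, 0, 0.075], [0.022, 0, 0.077], [0.022, 0, 0.077]], "dr": [[0, 0, 0], [0, 0, 0], [0, 0, 0], [0, 0, 0], [0, 0, 0], [0, 0, 0], [0, 0, 0], [0, 0, 0], [0, 0, 0], [0, 0, 0]], "claw": [0, 0, 0, 0, 0, 0, 0, 0, 0, 0]}}

```text
time_s: 21.45
tcp_pos: [0.5297, 0.0695, 0.1082]
eef_rot: [-180.0, -0.1, -98.2]
contact_force: [-6.1, -2.1, 18.1]
gripper_width: 0.0003
gripper_force: 9.0
```

```bash
python3 -c "
from bar import *
bar()"
```

```text
21.45 tcp loc [-0.0003 -0.0708  0.1082] [-6.0944 -2.1175 18.1449]
scene 76 pad loc [[-0.0132, -0.0864, 0.1045], [0.0185, -0.0807, 0.1067], [0.0262, -0.0578, 0.1094]]
scene thumb_pad 0.82 [334.2, 192.4] [ 0.019  -0.0821  0.1195]
scene cross_pin 0.58 [329.0, 209.7] [ 0.0266 -0.0996  0.0792]
wrist 1028 pad loc [[-0.0182, -0.0877, 0.107], [-0.0005, -0.0836, 0.1091], [0.019, -0.0757, 0.111]]
wrist thumb_pad 0.62 [313.0, 303.5] [ 0.0006 -0.0811  0.133 ]
```

Request:
{"name": "jog_arm", "arguments": {"travel": [[0, 0, 0.001], [0, 0, 0.002], [0, 0, 0.003], [0, 0, 0.003], [0, 0, 0.003], [0, 0, -0.01], [0, 0, -0.04], [0, 0, -0.12], [0, 0, -0.24], [0, 0, -0.36]], "dr": [[0, 0, 0], [0, 0, 0], [0, 0, 0], [0, 0, 0], [0, 0, 0], [0, 0, 0], [0, 0, 0], [0, 0, 0], [0, 0, 0], [0, 0, 0]], "claw": [0, 0, 0, 0, 0, 0, 0, 0, 0, 0]}}

```text
time_s: 23.15
tcp_pos: [0.5296, 0.0699, 0.2887]
eef_rot: [180.0, -0.0, -98.2]
contact_force: [1.2, 0.7, -0.4]
gripper_width: 0.0
gripper_force: 0.0
```

Run:
```python
from bar import *
bar()
c=cam('wrist');W=cloud(c);L=loc(W)
cv2.imwrite('pics/fin.png',cv2.resize(c['pixels'][60:300,200:440,::-1],(600,600)))
# bar top plane: along-y profile in |x|<12
m=(abs(L[...,0])<.015)&(L[...,1]>-.17)&(L[...,1]<.08)
for b in np.arange(-.16,.08,.012):
    k=m&(L[...,1]>b)&(L[...,1]<b+.012)
    if k.sum()>5: print(round(b,3),np.percentile(L[k][:,2],[10,50,90]))
m=(abs(abs(L[...,0])-.0188)<.002)&(L[...,1]>-.05)&(L[...,1]<.04)&(L[...,2]>.07); print('pack top edge',m.sum(),np.percentile(L[m][:,2],[25,50,75,90]) if m.any() else '')
```

```text
23.15 tcp loc [-0.0005 -0.0704  0.2887] [ 1.2113  0.7271 -0.3775]
scene 156 pad loc [[-0.0147, -0.0854, 0.1062], [0.0078, -0.0723, 0.1086], [0.0258, -0.0562, 0.1107]]
scene thumb_pad 0.82 [335.4, 188.8] [-0.0004 -0.0664  0.11  ]
scene cross_pin 0.97 [326.8, 209.9] [ 0.0248 -0.104   0.0798]
wrist 508 pad loc [[-0.0188, -0.0834, 0.1089], [0.0014, -0.0728, 0.1112], [0.0217, -0.0571, 0.1126]]
wrist thumb_pad 0.92 [315.7, 214.9] [ 0.0023 -0.0723  0.1112]
wrist cross_pin 0.76 [317.3, 193.6] [ 0.0014 -0.0909  0.1055]
-0.16 [0.0004 0.0014 0.0024]
-0.148 [0.0008 0.0778 0.0825]
-0.136 [0.0008 0.0544 0.0969]
-0.124 [0.0973 0.0983 0.0992]
-0.112 [0.361  0.3748 0.3766]
-0.1 [0.3759 0.3916 0.4008]
-0.088 [0.1103 0.2992 0.3204]
-0.076 [0.1106 0.3321 0.3336]
-0.064 [0.1099 0.1112 0.3328]
-0.052 [0.1037 0.1046 0.1059]
-0.04 [0.1035 0.1044 0.1055]
-0.028 [0.1035 0.1043 0.1055]
-0.016 [0.1033 0.1043 0.1053]
-0.004 [0.1027 0.1038 0.1046]
0.008 [0.1029 0.1037 0.1046]
0.02 [0.1026 0.1037 0.1041]
0.068 [0.1032 0.1036 0.1064]
pack top edge 188 [0.0905 0.0912 0.0919 0.11  ]
```

View pics/fin.png

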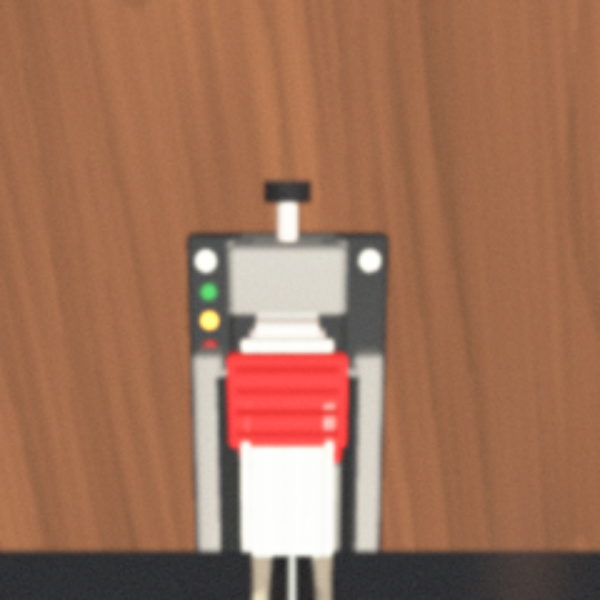

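The view shows the bar closed along the cradle: thumb pad at (288,400), bolt nose over the pin at (288,330), knob at (287,190), which is the sprung-out position. The bar slope is about 0.01 rad and the pack is fully home, so I'm handing in.

```bash
python3 -c "
from plant import r
print(r.close_job())"
```

```text
the job is handed in; nothing more can be done
None
```

I set the yellow-labelled pack in the cradle with its red end towards the catch, closed the bar until the catch held it fully home, and handed in at about 23 s; I moved nothing else on purpose, and the judge's result was not shown.

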